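Zero the scale, then weigh a cake out with the tongs

ROBOT

A 7-joint arm with a two-finger parallel gripper is mounted at the origin on the work surface; the furniture and walls round the work are solid. World frame = base frame: x ahead of the robot, y to its left, z up, the work surface at z = 0. Lengths are in m, angles in rad, forces in N, time in s.
With the tool pointing down it reaches from about 0.4 to 0.85 m from the base axis. Payload 4.4 kg.
Tool frame: the origin (TCP) lies between the finger pads; the fingertips stand 8 mm ahead of it and the grasp point (between the pads) lies 11 mm behind it; z points along the fingers, y is the line along which they close (so a half turn about z gives the same grasp; the last joint's range is limited). The gripper opens to 94 mm and grips with 3 to 60 N. Pads are 16 mm wide; open, the fingers measure 119 mm over their backs; the gripper's body (75 mm by 177 mm) begins 78 mm behind the grasp point.
Start: joints at [-1.322, 0.628, 0.038, 1.517, -0.027, 0.996, -0.02], TCP at [0.201, 0.618, 0.213] pointing down, gripper open.
Joint ranges: [-3.06, 3.06], [-0.37, 2.12], [-1.25, 1.32], [0.18, 2.47], [-1.1, 4.24], [0.23, 1.98], [-2.94, 2.94]. Speed limits (rad/s): [2.57, 2.57, 3.14, 3.14, 3.14, 3.14, 3.14].

INTERFACE

Orientations are given as a 3x3 rotation matrix whose columns are the frame's x, y, z axes.
In Python, from rig import bot, camera gives the robot as it stands. The module is installed in compiled form; this text tells all that it offers.
- The arm moves only by the shell command python3 -m jog 'ROWS' [FORCE]. ROWS is JSON, a list of rows, each a list of 3 entries, a list of its own where there are three numbers: the shift along the tool's x, y, z in m, then the turn, a rotation vector about the tool's x, y, z in rad, then the closure in counts, from 0 (fully open) to 255 (shut). In form: [[[x, y, z], [ax, ay, az], grip], ...]. A call has 1 to 8 rows; each row is the pose to reach, as a shift and turn from the pose commanded when the call began, along the tool's axes at that moment; what a row does not reach only later rows make up. A row lasts 1/8 s, in which the tool goes at most 62.5 mm and 10.7 degrees, less where a joint would pass 70% of its speed; a pose out of reach is approached as far as the arm can. A call with a gripper value outside its range is refused whole. The fingers move at their own pace and stop on an object; FORCE is the grip in N (left out, the last holds). Time passes only in rows, so rows that repeat a pose let the fingers close. It gives the time, the measured TCP pose, the force, the opening and the grip force at its end, in the units of the state.
- bot.sense(): the state, without advancing time (a new reading comes with each control period).
- camera(name): name is "side" or "top"; returns a dict with "pixels" (420x560x3 uint8, red, green, blue), "depth" (420x560 float32, m along the optical axis (not along the pixel's ray), 0 where there is no reading), "K" (3x3 intrinsics, pixels), "camera_from_world" (4x4, takes a point from world to camera coordinates). Camera axes: x right, y up, looking along -z (the intrinsics and any distortion apply to the point x, -y, -z); pixel columns grow to the right and rows downward; lengths in m; the calibration is good to about 2 mm. A picture is of the moment at which its call begins.
- bot.close_job(): hands the job in; it is judged then, once.
The state is a dict: "clock": time; "q": joint angles; "joint_velocities": joint speeds; "effort": joint torques, N m; "tcp_pos": TCP position; "eef_rot": TCP orientation; "wrist_force": force on the tool from outside, world axes, zero at the start; "moment": the same for the moment, N m; "grip_width": opening from 0.0 (shut) to 1.0 (fully open); "finger_force": force on a finger pad.
Only numpy, scipy, OpenCV 4.12 (cv2) and the standard library are available. Lean on these libraries where they do the work, as an engineer would, in place of code of your own. Each camera call takes 0.05 s, during which the arm holds its last target. There are 200 camera calls.

TASK

Weigh the small cake out by difference: while it stands on the pan, press the scale's recessed zero button fully down with the stylus, then put the stylus back upright in its block, right down on its collar. Then take the sprung tongs, close them on the cake and lift it upright at least 6 cm off the pan, finishing with the program still holding it there over the pan, pinched in the tongs. Never knock the cake over or touch it with the gripper's fingers, and leave the pitcher, the glass and the sugar jar alone.

Things in the scene. Friction and masses are not known exactly. Their poses are not given: they have to be found in the camera images.
- scale: Grey portion scale, fixed for the episode, 105 x 170 x 58 mm (x, y, z; body from y = -85 to +85 mm). Origin under its middle on the worktop, z up. Body top 45 mm high. Round steel pan, 96 mm across, on the +y part, its top at z = 58 mm; the console with display and button hole on the -y part.
- pan (a point): Centre of the pan's top, at (0, 30, 58) mm in the scale's frame.
- button_hole (a point): Centre of the mouth of the button's hole in the console top, at (-22, -55, 45) mm in the scale's frame. The hole is 15 mm wide, 14 mm deep, opening straight up.
- zero_button (a joint): Travel of the grey round zero button (12 mm wide) in that hole, m: 0 = up, its face 6 mm below the console top; 0.004 = fully down (face 10 mm below). Spring: 1.2 N to start it, 3.6 N fully down; it springs back.
- cake: Brown fluted cake, round, 40 mm wide at the foot, 38 mm near the top, 40 mm high, about 45 g, rigid. Origin at the centre of its underside. Starts upright on the pan, within 12 mm of its centre.
- holder: Wooden block 50 x 50 x 70 mm, fixed, origin under its middle, with an upright 15 mm hole (bevelled mouth) in the centre of its top.
- stylus: Straight stylus, 30 g, 125 mm long, origin at its tip, z along it to the handle end. Steel pin 6 mm thick from 0 to 20 mm, taper to a 10 mm shank up to 62 mm, collar 20 mm wide to 66 mm, round grey handle 14 mm thick to 125 mm. Starts upright in the block, collar on the block's top: tip 8 mm, handle end 133 mm above the worktop.
- tongs: Steel serving tongs, 75 g, 220 mm long, lying flat, loose. Origin on the underside midway between the two grey grip cheeks (grip them there); x to the jaws, z up. Upright hinge pin at x = -80 mm. Cheeks 44 mm long, z = 0 to 30 mm, 60 mm over their outer faces when open. Jaws: flat plates 36 mm long (middle at x = 110 mm), z = 0 to 26 mm, 72 mm apart when open.
- tong_arm_l (a joint): Closing angle of the tongs' left (+y) arm, rad: 0 = open, about 0.08 on the cake, 0.18 shut. Closing the cheeks 1 mm closes the jaws 2.4 mm: they meet the 40 mm cake when the cheeks are about 47 mm over their outer faces (parallel there). Springs push the cheeks apart with about 5 N when open, 7 N on the cake.
- tong_arm_r (a joint): The same for the right (-y) arm.
- tong_jaws (a point): Point midway between the jaw plates at half their height: (110, 0, 13) mm in the tongs' frame.
- pitcher: Bystander: small steel milk pitcher, 98 mm high. Origin under its middle.
- glass: Bystander: upturned drinking glass, 64 mm wide, 95 mm high; its origin lies under its middle. A fixed second glass stands near it.
- sugar_jar: Bystander: sugar jar with pourer top, 68 mm wide, 134 mm high. Origin under its middle.
There are look-alikes about, which are no part of the job. There is more than one size of the stylus; the job needs the smaller. Of the things that look like the holder, take the one that is nearest to the robot's base at the start.

How it is judged:
On the way, in this order (a step that is already met when the one before it is completed fails the run):
1. with the cake on the pan, the zero button is pressed fully down by the stylus (value of joint zero_button above 0.003 m and contact force between stylus and scale above 1 N and contact force between cake and scale above 0.1 N), for 0.05 s.
2. the stylus is back in its block, on its collar, and let go, the cake still on the pan (horizontal distance between stylus and holder below 0.01 m and z of stylus in the frame of holder below 0.012 m and angle between stylus's own z axis and vertical below 0.15 rad and contact force between the fingers and stylus below 0.05 N and contact force between cake and scale above 0.1 N), for 0.2 s.
At the end, for the whole second after the job is handed in: Cake still, within 0.5 rad of upright, in the squeezed tongs held by the fingers, over 50 mm above the pan, within 70 mm of its centre from above, 85 to 135 mm ahead of the tongs' origin, carried by nothing else. Button up. Stylus upright in its block, collar within 4 mm of it (z of cake in the frame of scale above 0.108 m and horizontal distance between cake and pan below 0.07 m and contact force between each of cake, the fingers and tongs above 1 N and contact force between cake and the fingers below 0.05 N and contact force between cake and the arm below 0.05 N and x of cake in the frame of tongs between 0.085 and 0.135 m and value of joint each of tong_arm_l, tong_arm_r above 0.03 rad and height (world z) of tongs above 0.07 m and linear speed of cake below 0.03 m/s and value of joint zero_button below 0.001 m and horizontal distance between stylus and holder below 0.01 m and z of stylus in the frame of holder below 0.012 m and angle between stylus's own z axis and vertical below 0.15 rad and angle between cake's own z axis and vertical below 0.5 rad); the arm keeps its last pose, push and grip.
It fails at once if the gripper's fingers touch the cake (contact force between the fingers and cake above 0.2 N).
It fails at once if the pitcher is disturbed (distance of pitcher from where it was at the start of the episode above 0.02 m).
It fails at once if the glass is disturbed (distance of glass from where it was at the start of the episode above 0.02 m).
It fails at once if the sugar jar is disturbed (distance of sugar_jar from where it was at the start of the episode above 0.02 m).
It fails at once if the cake is knocked over (angle between cake's own z axis and vertical above 0.8 rad).
It also fails if it takes over 67 s, if anything falls off the work surface, if the arm or the gripper's body presses on something with over 40 N, if the wrist force passes 120 N, or if a joint passes its speed limit or range.

## Working session

There is one attempt and no reset: what is moved stays moved. The work goes in short steps, Python scripts to look and compute and a shell command to move; the robot and the scene stay as the last step left them, time stands still between calls to the robot, and variables do not carry over. Pictures are saved under pics/ and viewed, at most 10 in all, crops included, and the job is handed in when it is done.

```bash
mkdir -p pics
cat > h.py <<'E'
import numpy as np, cv2
from rig import bot, camera
def pts(c):
    d=c["depth"]; K=c["K"]; h,w=d.shape
    u,v=np.meshgrid(np.arange(w),np.arange(h))
    x=(u-K[0,2])/K[0,0]*d; y=(v-K[1,2])/K[1,1]*d
    p=np.stack([x,-y,-d,np.ones_like(d)],-1)
    P=p@np.linalg.inv(c["camera_from_world"]).T
    P=P[...,:3]; P[d==0]=np.nan
    return P
def save(img,name): cv2.imwrite("pics/"+name,cv2.cvtColor(img,cv2.COLOR_RGB2BGR))
E
python3 - <<'E'
from h import *
s=bot.sense(); print(s["clock"],s["tcp_pos"],s["eef_rot"],s["grip_width"])
for n in ("top","side"):
    c=camera(n); save(c["pixels"],n+"0.png"); np.savez(n+"0.npz",**c)
    print(n,c["K"].tolist(),[k for k in c], np.round(np.linalg.inv(c["camera_from_world"]),3).tolist())
E
```

```text
0.0 [0.20101276 0.61742912 0.21257428] [[-9.50870477e-01  3.09588520e-01 -5.33611528e-04]
 [ 3.09588974e-01  9.50868708e-01 -1.83524614e-03]
 [-6.07766327e-05 -1.91028162e-03 -9.99998174e-01]] 0.9998169110331266
top [[453.33991639174354, 0.0, 279.68275525506135], [0.0, 453.33991639174354, 209.64018555105957], [0.0, 0.0, 1.0]] ['pixels', 'depth', 'K', 'camera_from_world'] [[0.002, 0.998, -0.063, 0.434], [-1.0, 0.002, 0.002, 0.029], [0.002, 0.063, 0.998, 1.185], [0.0, 0.0, 0.0, 1.0]]
side [[403.2866850114438, 0.0, 286.48801561639556], [0.0, 403.2866850114438, 208.028923032221], [0.0, 0.0, 1.0]] ['pixels', 'depth', 'K', 'camera_from_world'] [[-0.993, 0.063, -0.097, 0.456], [-0.115, -0.643, 0.758, 0.694], [-0.014, 0.764, 0.645, 0.635], [0.0, 0.0, 0.0, 1.0]]
```

View pics/top0.png

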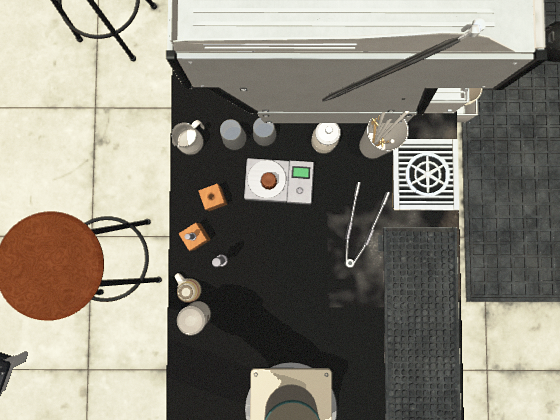

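View pics/side0.png

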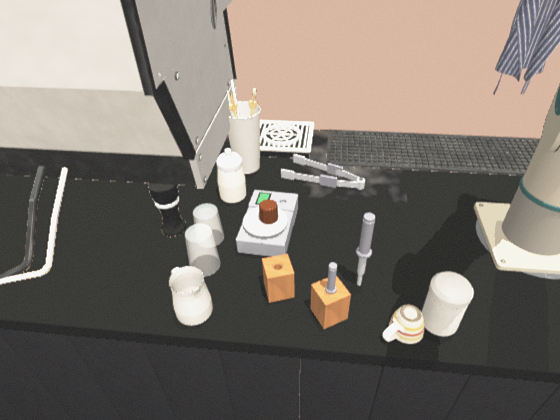

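The top view shows:
- Scale with cake at (280,181).
- Wooden blocks at (212,196), which is empty, and at (193,236), which has a stylus in it.
- A second, larger stylus standing free at (219,260).
- Tongs with the hinge at (350,263) and the jaws at (358,185)/(388,193).
- Pitcher at (188,137), glasses at (233,133)/(264,130), jar at (326,136).

The block at (193,236) looks nearest the base and holds the smaller stylus. I'll measure it and confirm with an enlarged crop.

Run:
```python
from h import *
t=dict(np.load("top0.npz")); s=dict(np.load("side0.npz"))
Pt=pts(t);Ps=pts(s)
def show(P,lab,vs,us,zlo,zhi):
    R=P[vs[0]:vs[1],us[0]:us[1]].reshape(-1,3); m=(R[:,2]>zlo)&(R[:,2]<zhi); R=R[m]
    if len(R)==0: print(lab,"none");return
    print(lab,len(R),"mean",R.mean(0).round(4),"min",R.min(0).round(3),"max",R.max(0).round(3))
    r=cv2.minAreaRect((R[:,:2]*1000).astype(np.float32)); print("   rect",np.round(r[0],1),np.round(r[1],1),round(r[2],1))
show(Pt,"blockA top",(215,260),(170,212),.06,.078)
show(Pt,"stylA",(215,260),(170,212),.1,.2)
show(Pt,"blockB top",(178,212),(195,230),.06,.078)
show(Pt,"stylfree",(245,275),(205,235),.06,.3)
show(Pt,"scale body",(150,210),(240,320),.038,.05)
show(Pt,"pan",(150,210),(240,320),.053,.063)
show(Pt,"cake top",(150,210),(240,320),.09,.105)
show(Pt,"tongs",(170,275),(335,395),.012,.06)
for l,v,u in (("jar",(115,155),(308,345)),("glass1",(115,152),(218,247)),("glass2",(115,150),(250,278)),("pitcher",(115,158),(168,208)),("mug",(270,300),(172,205)),("cup",(300,338),(172,215)),("canister",(105,160),(355,410))): show(Pt,l,v,u,.03,.3)
show(Ps,"S blockA top",(275,325),(305,355),.062,.078)
show(Ps,"S stylA",(255,292),(320,345),.1,.2)
show(Ps,"S free",(205,290),(350,380),.02,.3)
a=t["pixels"]
def crop(v,u,k): return cv2.resize(a[v[0]:v[1],u[0]:u[1]],None,fx=k,fy=k,interpolation=cv2.INTER_CUBIC)
A=crop((170,290),(165,265),4)
b=s["pixels"][195:335,245:395]; B=cv2.resize(b,(int(150*480/140),480))[:, :400]
B=cv2.resize(b,(400,373)); B=np.vstack([B,np.zeros((107,400,3),np.uint8)])
save(np.hstack([A,B]),"crop1.png")
C=crop((150,280),(235,395),5)
save(cv2.resize(C,(738,600)),"crop2.png")
```

```text
blockA top 380 mean [0.4387 0.2415 0.0684] min [0.405 0.209 0.061] max [0.471 0.278 0.077]
   rect [439. 243.] [50.3 50.5] 32.8
stylA 40 mean [0.4391 0.2417 0.1256] min [0.434 0.236 0.1  ] max [0.446 0.25  0.133]
   rect [440.  243.1] [11.6 13.8] 0.1
blockB top 398 mean [0.5377 0.1976 0.0682] min [0.506 0.166 0.06 ] max [0.568 0.229 0.075]
   rect [538. 198.] [50.1 50.2] 20.5
stylfree 142 mean [0.3834 0.165  0.1435] min [0.37  0.156 0.089] max [0.396 0.178 0.183]
   rect [382.9 166.4] [26.6 21.3] 3.0
scale body 1572 mean [0.5787 0.0101 0.0437] min [ 0.525 -0.055  0.038] max [0.638 0.118 0.05 ]
   rect [581.8  31.5] [170.1 105.4] 86.4
pan 872 mean [0.5841 0.0624 0.0568] min [0.537 0.014 0.053] max [0.63  0.107 0.063]
   rect [583.4  60.7] [93.7 92.9] 0.2
cake top 193 mean [0.5756 0.056  0.096 ] min [0.558 0.039 0.09 ] max [0.595 0.075 0.102]
   rect [576.   55.8] [36.2 36.7] 45.3
tongs 489 mean [ 0.4744 -0.1939  0.0231] min [ 0.363 -0.268  0.012] max [ 0.61  -0.14   0.035]
   rect [ 486.8 -205.3] [126.9 248.4] 89.1
jar 943 mean [ 0.6891 -0.0812  0.1219] min [ 0.658 -0.122  0.032] max 
[... 508 characters left out ...]
0.286 0.051]
   rect [308.4 261.6] [50.  54.3] 89.2
cup 778 mean [0.2447 0.2346 0.094 ] min [0.207 0.205 0.03 ] max [0.28  0.271 0.112]
   rect [243.2 237.7] [65.6 72.3] 88.9
canister 2199 mean [ 0.6879 -0.2094  0.1583] min [ 0.633 -0.305  0.03 ] max [ 0.719 -0.125  0.282]
   rect [ 676.3 -216.1] [ 85.7 176.2] 4.5
S blockA top 691 mean [0.4395 0.2514 0.071 ] min [0.405 0.213 0.062] max [0.474 0.28  0.078]
   rect [439.5 245. ] [50.8 51.7] 32.8
S stylA 153 mean [0.4398 0.2485 0.1218] min [0.433 0.238 0.1  ] max [0.447 0.253 0.137]
   rect [440.  245.6] [12.5 13.9] 26.0
S free 699 mean [0.3836 0.1762 0.1218] min [0.369 0.161 0.02 ] max [0.396 0.185 0.183]
   rect [382.9 172.7] [24.2 27.4] 86.4
```

View pics/crop1.png

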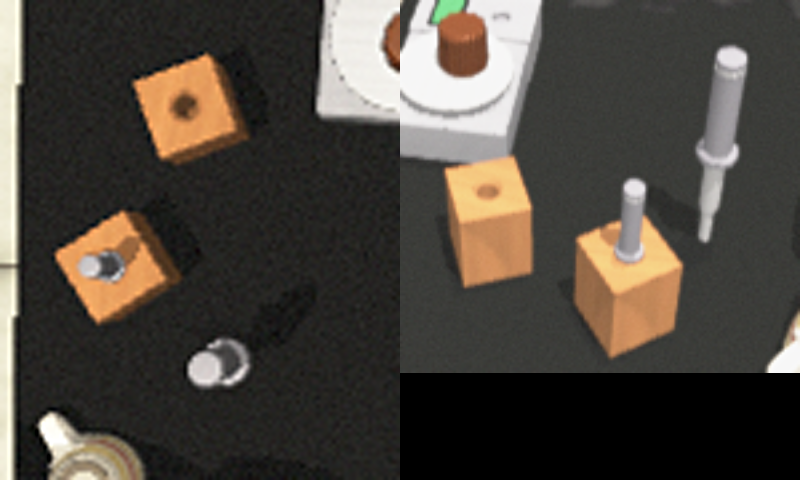

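View pics/crop2.png

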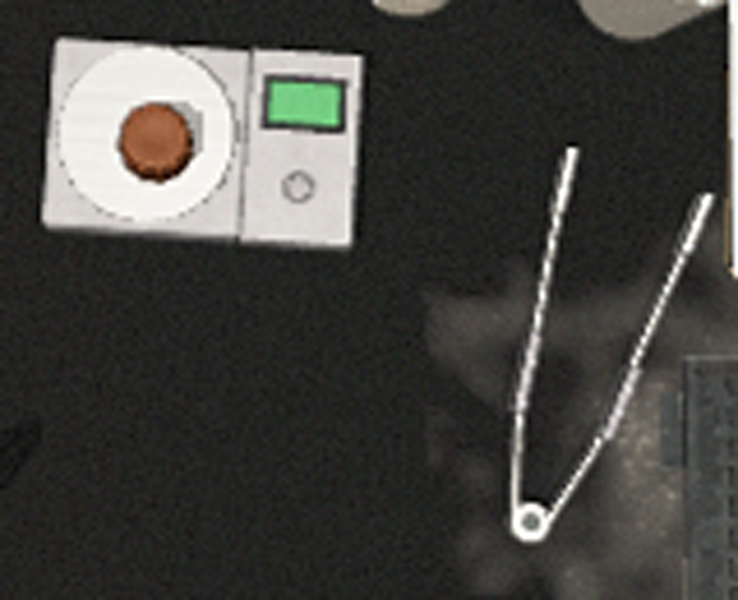

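Crop 1 confirms the choice. The block at (193,236) is 0.50 m from the base, against 0.57 m for the empty one at (212,196). Its stylus has a 14 mm handle ending at 133 mm, while the free one at (219,260) reaches 183 mm. Crop 2 shows the button at (299.6,190.5) and the tongs' hinge at (350,263). I'll move over the stylus and work out the button and tongs meanwhile.

```bash
python3 -m jog '[[[-0.343,-0.281,0],[0,0,-0.66],0],[[-0.343,-0.281,0],[0,0,-0.66],0],[[-0.343,-0.281,0],[0,0,-0.66],0],[[-0.343,-0.281,0],[0,0,-0.66],0],[[-0.343,-0.281,0],[0,0,-0.66],0],[[-0.343,-0.281,0],[0,0,-0.66],0],[[-0.343,-0.281,0],[0,0,-0.66],0],[[-0.343,-0.281,0],[0,0,-0.66],0]]' 30
cat >> h.py <<'E'
def ray(c,u,v,z):
    K=c["K"]; M=np.linalg.inv(c["camera_from_world"])
    d=M[:3,:3]@np.array([(u-K[0,2])/K[0,0],-(v-K[1,2])/K[1,1],-1]); o=M[:3,3]
    return o+d*(z-o[2])/d[2]
def tool(d):
    s=bot.sense(); return (s["eef_rot"].T@(np.array(d)-s["tcp_pos"])).round(4)
E
python3 - <<'E'
from h import *
t=dict(np.load("top0.npz"));Pt=pts(t)
a=t["pixels"]
print("button",ray(t,299.6,190.5,.042))
R=Pt[170:275,335:395]; px=a[170:275,335:395].astype(int)
m=(R[...,2]>.012)&(R[...,2]<.045)
Q=R[m]; Q=Q[np.argsort(Q[:,0])]
print("hinge",Q[Q[:,0]<.395].mean(0).round(4))
for x in np.arange(.38,.615,.015):
    S=Q[abs(Q[:,0]-x)<.006]
    if len(S)<2: continue
    c=(S[:,1].min()+S[:,1].max())/2
    l=S[S[:,1]>c];r=S[S[:,1]<=c]; print(round(x,3),l.mean(0).round(3),r.mean(0).round(3), S[:,1].min().round(3),S[:,1].max().round(3))
s=bot.sense();print(s["tcp_pos"],s["eef_rot"].round(4).tolist(),s["q"])
E
```

```text
clock: 1.1
tcp_pos: [0.4429, 0.2392, 0.2132]
eef_rot: [[-0.944, -0.33, 0.0], [-0.33, 0.944, -0.003], [0.0, -0.003, -1.0]]
wrist_force: [-0.4, 0.5, 0.7]
grip_width: 1.0
finger_force: 0.0
button [ 0.55495751 -0.02298389  0.042     ]
hinge [ 0.3763 -0.1546  0.0222]
0.38 [ 0.378 -0.153  0.023] [ 0.381 -0.267  0.013] -0.267 -0.141
0.395 [ 0.396 -0.143  0.019] [ 0.395 -0.175  0.019] -0.179 -0.142
0.41 [ 0.41  -0.164  0.02 ] [ 0.412 -0.242  0.012] -0.242 -0.142
0.425 [ 0.424 -0.144  0.019] [ 0.425 -0.194  0.026] -0.2 -0.142
0.44 [ 0.44  -0.153  0.027] [ 0.441 -0.208  0.024] -0.255 -0.141
0.455 [ 0.455 -0.168  0.026] [ 0.457 -0.234  0.019] -0.268 -0.144
0.47 [ 0.47  -0.152  0.025] [ 0.469 -0.213  0.019] -0.216 -0.148
0.485 [ 0.484 -0.155  0.02 ] [ 0.485 -0.22   0.02 ] -0.223 -0.154
0.5 [ 0.499 -0.158  0.02 ] [ 0.5   -0.227  0.02 ] -0.23 -0.157
0.515 [ 0.515 -0.161  0.019] [ 0.515 -0.248  0.022] -0.267 -0.16
0.53 [ 0.531 -0.165  0.019] [ 0.53  -0.251  0.024] -0.267 -0.163
0.545 [ 0.547 -0.168  0.022] [ 0.546 -0.255  0.025] -0.266 -0.166
0.56 [ 0.559 -0.17   0.023] [ 0.56  -0.265  0.029] -0.265 -0.168
0.575 [ 0.575 -0.174  0.023] [ 0.575 -0.264  0.03 ] -0.266 -0.171
0.59 [ 0.589 -0.264  0.027] [ 0.59  -0.266  0.029] -0.267 -0.263
0.605 [ 0.604 -0.263  0.03 ] [ 0.605 -0.266  0.029] -0.267 -0.262
[0.44290247 0.23924959 0.2131766 ] [[-0.9441, -0.3296, 0.0005], [-0.3296, 0.9441, -0.0027], [0.0004, -0.0027, -1.0]] [-0.46531601  0.42247681 -0.12259484  1.91654787  0.07290743  0.80778727
  1.27897267]
```

```bash
python3 -m jog '[[[0,0,0.04],[0,0,0],0],[[0,0,0.08],[0,0,0],0],[[0,0,0.114],[0,0,0],0],[[0,0,0.114],[0,0,0],0]]'
python3 - <<'E'
from h import *
print(tool([.4398,.2435,.099]))
c=camera("side");P=pts(c)
R=P[225:292,300:360].reshape(-1,3);m=(R[:,2]>.078)&(R[:,2]<.088)&(abs(R[:,1]-.244)<.02)&(abs(R[:,0]-.44)<.02);print(R[m].mean(0),R[m].min(0),R[m].max(0),m.sum())
E
```

```text
clock: 1.6
tcp_pos: [0.438, 0.2447, 0.0975]
eef_rot: [[-0.94, -0.34, -0.005], [-0.34, 0.94, -0.002], [0.006, -0.0, -1.0]]
wrist_force: [0.2, 1.0, -0.1]
grip_width: 1.003
finger_force: 0.0
[-0.0013 -0.0018 -0.0015]
[0.44027668 0.24975054 0.08327273] [0.43369035 0.24558866 0.07860793] [0.44604867 0.25269036 0.08776024] 30
```

```bash
python3 -m jog '[[[-0.001,0,0],[0,0,0],120],[[-0.001,0,0],[0,0,0],180],[[-0.001,0,0],[0,0,0],210],[[-0.001,0,0],[0,0,0],230],[[-0.001,0,0],[0,0,0],230],[[-0.001,0,0],[0,0,0],230]]' 30
```

```text
clock: 2.4
tcp_pos: [0.4413, 0.245, 0.0995]
eef_rot: [[-0.941, -0.338, -0.0], [-0.338, 0.941, 0.0], [0.0, 0.0, -1.0]]
wrist_force: [-0.1, 0.4, 0.4]
grip_width: 0.4
finger_force: 0.0
```

```bash
python3 -m jog '[[[0,0,0],[0,0,0],240],[[0,0,0],[0,0,0],240],[[0,0,0],[0,0,0],240],[[0,0,0],[0,0,0],240],[[0,0,0],[0,0,0],240],[[0,0,0],[0,0,0],240]]' 30
```

```text
clock: 3.15
tcp_pos: [0.4413, 0.245, 0.0994]
eef_rot: [[-0.941, -0.338, -0.0], [-0.338, 0.941, 0.0], [0.0, 0.0, -1.0]]
wrist_force: [0.5, -0.2, -0.1]
grip_width: 0.143
finger_force: 30.0
```

```bash
python3 -m jog '[[[0,0,-0.03],[0,0,0],240],[[0,0,-0.07],[0,0,0],240],[[0,0,-0.115],[0,0,0],240],[[0,0,-0.115],[0,0,0],240]]' 
python3 -m jog '[[[-0.003,-0.045,0],[0,0,0],240],[[-0.006,-0.095,0],[0,0,0],240],[[-0.009,-0.145,0],[0,0,0],240],[[-0.012,-0.195,0],[0,0,0],240],[[-0.0145,-0.245,0],[0,0,0],240],[[-0.017,-0.29,0],[0,0,0],240],[[-0.017,-0.29,0],[0,0,0],240],[[-0.017,-0.29,0],[0,0,0],240]]'
python3 - <<'E'
from h import *
for n in ("side","top"):
    c=camera(n);save(c["pixels"],n+"1.png");np.savez(n+"1.npz",**c)
    P=pts(c);T=bot.sense()["tcp_pos"]
    m=(abs(P[...,0]-T[0])<.03)&(abs(P[...,1]-T[1])<.03)
    for lo,hi in ((.11,.118),(.118,.13),(.13,.142),(.146,.158),(.16,.177)):
        S=P[m&(P[...,2]>lo)&(P[...,2]<hi)]
        if len(S): print(n,lo,len(S),S.mean(0).round(4),S.min(0).round(4),S.max(0).round(4))
c=dict(np.load("side1.npz")); save(cv2.resize(c["pixels"][100:290,190:390],(800,760))[:600],"side1c.png")
E
```

```text
clock: 3.65
tcp_pos: [0.4433, 0.2463, 0.2175]
eef_rot: [[-0.941, -0.338, 0.006], [-0.338, 0.941, 0.004], [-0.007, 0.001, -1.0]]
wrist_force: [1.0, -0.6, -1.5]
grip_width: 0.145
finger_force: 30.0
clock: 4.65
tcp_pos: [0.5545, -0.0213, 0.2134]
eef_rot: [[-0.941, -0.339, -0.002], [-0.339, 0.941, 0.001], [0.002, 0.002, -1.0]]
wrist_force: [0.8, 0.2, -0.4]
grip_width: 0.141
finger_force: 30.0
side 0.118 3 [ 0.5521 -0.0183  0.1279] [ 0.5513 -0.019   0.1264] [ 0.5537 -0.0174  0.1296]
side 0.13 9 [ 0.5525 -0.0186  0.1353] [ 0.5513 -0.0201  0.1306] [ 0.5536 -0.0169  0.1399]
side 0.146 20 [ 0.5524 -0.0177  0.1527] [ 0.5487 -0.0217  0.1463] [ 0.5578 -0.0152  0.1578]
side 0.16 35 [ 0.5526 -0.0181  0.1688] [ 0.5485 -0.0216  0.1611] [ 0.5575 -0.0141  0.1767]
```

View pics/side1c.png

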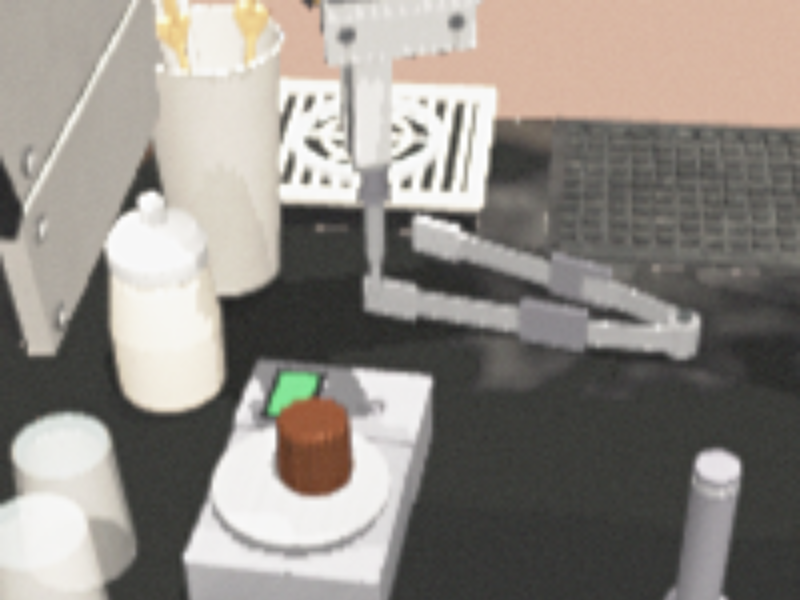

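Run:
```python
from h import *
c=dict(np.load("side1.npz"));print(ray(c,283.8,201.2,.042))
# scale in side cam, before arm was there
s=dict(np.load("side0.npz"));P=pts(s)[185:260,230:305].reshape(-1,3)
R=P[(P[:,2]>.040)&(P[:,2]<.05)&(P[:,0]>.5)&(P[:,0]<.66)&(P[:,1]<.14)&(P[:,1]>-.08)]
r=cv2.minAreaRect((R[:,:2]*1000).astype(np.float32));print(r)
S=P[(P[:,2]>.085)&(P[:,2]<.11)];print("cake",S.min(0),S.max(0))
sb=bot.sense();print(sb["tcp_pos"],sb["wrist_force"])
```

```text
[ 0.55429374 -0.02532989  0.042     ]
((597.224365234375, 22.828338623046875), (194.72694396972656, 136.72496032714844), 86.22307586669922)
cake [0.55762976 0.03963869 0.08518479] [0.5950266  0.07859856 0.10140164]
[ 0.55466821 -0.02031997  0.21390254] [0.07976963 0.78794358 1.55215972]
```

```bash
python3 -m jog '[[[-0.001,-0.003,0.03],[0,0,0],240],[[-0.001,-0.003,0.06],[0,0,0],240],[[-0.001,-0.003,0.072],[0,0,0],240],[[-0.001,-0.003,0.072],[0,0,0],240]]'
python3 - <<'E'
from h import *
c=camera("side"); save(cv2.resize(c["pixels"][150:230,240:340],(800,640),interpolation=cv2.INTER_CUBIC)[:600],"side2c.png")
print(bot.sense()["tcp_pos"])
E
```

```text
clock: 5.25
tcp_pos: [0.5569, -0.0237, 0.1421]
eef_rot: [[-0.941, -0.34, -0.001], [-0.34, 0.941, 0.0], [0.001, 0.001, -1.0]]
wrist_force: [-0.2, -0.1, 0.6]
grip_width: 0.147
finger_force: 30.0
[ 0.55766112 -0.02392206  0.14286947]
```

View pics/side2c.png

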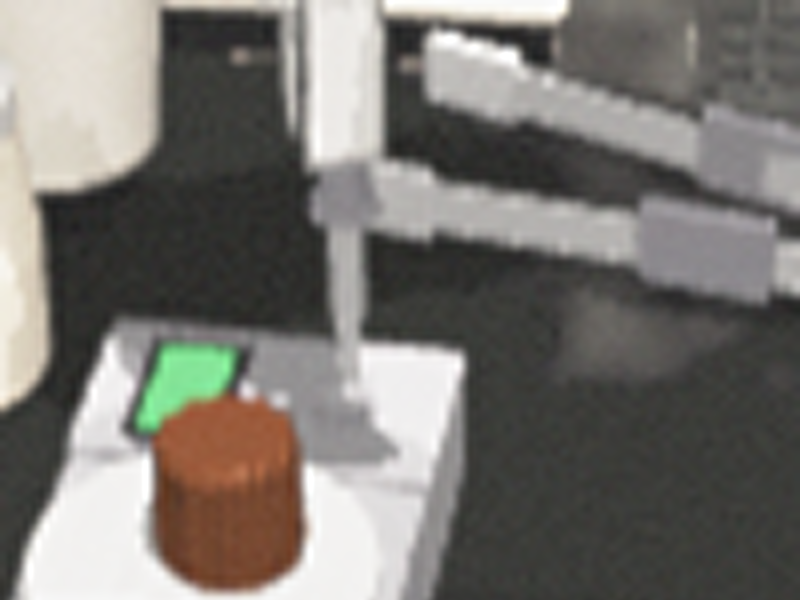

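```bash
python3 -m jog '[[[0,0,0.006],[0,0,0],240],[[0,0,0.01],[0,0,0],240],[[0,0,0.01],[0,0,0],240],[[0,0,0.01],[0,0,0],240]]'
python3 -m jog '[[[0,0,0.003],[0,0,0],240],[[0,0,0.005],[0,0,0],240],[[0,0,0.0055],[0,0,0],240],[[0,0,0.0055],[0,0,0],240]]'
```

```text
clock: 5.8
tcp_pos: [0.5575, -0.0246, 0.1326]
eef_rot: [[-0.941, -0.338, 0.0], [-0.338, 0.941, 0.0], [-0.0, -0.0, -1.0]]
wrist_force: [-0.1, -0.5, 0.4]
grip_width: 0.144
finger_force: 30.0
clock: 6.3
tcp_pos: [0.5577, -0.0246, 0.1272]
eef_rot: [[-0.941, -0.338, 0.001], [-0.338, 0.941, -0.0], [-0.001, -0.0, -1.0]]
wrist_force: [0.2, 0.3, 2.6]
grip_width: 0.146
finger_force: 30.0
```

```bash
python3 -m jog '[[[0,0,0.001],[0,0,0],240],[[0,0,0.002],[0,0,0],240],[[0,0,0.002],[0,0,0],240],[[0,0,0.002],[0,0,0],240]]'
```

```text
clock: 6.8
tcp_pos: [0.5579, -0.0246, 0.1259]
eef_rot: [[-0.941, -0.338, 0.001], [-0.338, 0.941, -0.0], [-0.001, -0.001, -1.0]]
wrist_force: [-1.8, 0.4, 8.9]
grip_width: 0.14
finger_force: 30.0
```

```bash
python3 -m jog '[[[0,0,-0.01],[0,0,0],240],[[0,0,-0.04],[0,0,0],240],[[0,0,-0.08],[0,0,0],240],[[0,0,-0.09],[0,0,0],240]]'
python3 -m jog '[[[0.003,0.045,0],[0,0,0],240],[[0.006,0.095,0],[0,0,0],240],[[0.009,0.145,0],[0,0,0],240],[[0.012,0.195,0],[0,0,0],240],[[0.015,0.245,0],[0,0,0],240],[[0.0184,0.293,0],[0,0,0],240],[[0.0184,0.293,0],[0,0,0],240],[[0.0184,0.293,0],[0,0,0],240]]'
python3 -m jog '[[[0,0,0],[0,0,0],240],[[0,0,0],[0,0,0],240]]'
```

```text
clock: 7.3
tcp_pos: [0.5583, -0.0246, 0.217]
eef_rot: [[-0.941, -0.338, 0.003], [-0.338, 0.941, 0.0], [-0.003, -0.001, -1.0]]
wrist_force: [-0.1, 0.5, -0.4]
grip_width: 0.142
finger_force: 30.0
clock: 8.3
tcp_pos: [0.4406, 0.2438, 0.2142]
eef_rot: [[-0.941, -0.338, -0.001], [-0.338, 0.941, -0.002], [0.002, -0.001, -1.0]]
wrist_force: [0.8, -0.8, -0.3]
grip_width: 0.146
finger_force: 30.0
clock: 8.55
tcp_pos: [0.4414, 0.2436, 0.2148]
eef_rot: [[-0.942, -0.336, -0.0], [-0.336, 0.942, -0.001], [0.0, -0.0, -1.0]]
wrist_force: [-0.6, -0.8, -1.0]
grip_width: 0.146
finger_force: 30.0
```

```bash
python3 -m jog '[[[-0.0005,0.0013,0.02],[0,0,0],240],[[-0.0005,0.0013,0.04],[0,0,0],240],[[-0.0005,0.0013,0.055],[0,0,0],240],[[-0.0005,0.0013,0.065],[0,0,0],240],[[-0.0005,0.0013,0.075],[0,0,0],240],[[-0.0005,0.0013,0.075],[0,0,0],240]]'
```

```text
clock: 9.3
tcp_pos: [0.4407, 0.2461, 0.1394]
eef_rot: [[-0.941, -0.338, -0.001], [-0.338, 0.941, -0.001], [0.001, -0.0, -1.0]]
wrist_force: [-0.5, 1.0, -0.6]
grip_width: 0.146
finger_force: 30.0
```

```bash
python3 -m jog '[[[0,0,0.015],[0,0,0],240],[[0,0,0.03],[0,0,0],240],[[0,0,0.0395],[0,0,0],240],[[0,0,0.0395],[0,0,0],240],[[0,0,0.0395],[0,0,0],240]]'
```

```text
clock: 9.93
tcp_pos: [0.4409, 0.2463, 0.1002]
eef_rot: [[-0.941, -0.338, -0.0], [-0.338, 0.941, -0.0], [0.0, 0.0, -1.0]]
wrist_force: [-0.1, -0.8, -0.6]
grip_width: 0.143
finger_force: 30.0
```

```bash
python3 -m jog '[[[0,0,0.001],[0,0,0],240],[[0,0,0.001],[0,0,0],200],[[0,0,0.001],[0,0,0],100],[[0,0,0.001],[0,0,0],0],[[0,0,0.001],[0,0,0],0],[[0,0,0.001],[0,0,0],0],[[0,0,0.001],[0,0,0],0],[[0,0,0.001],[0,0,0],0]]'
python3 -m jog '[[[0,0,-0.02],[0,0,0],0],[[0,0,-0.07],[0,0,0],0],[[0,0,-0.13],[0,0,0],0],[[0,0,-0.15],[0,0,0],0]]'
python3 - <<'E'
from h import *
c=camera("side");P=pts(c)
m=(abs(P[...,0]-.44)<.02)&(abs(P[...,1]-.244)<.02)&(P[...,2]>.08)&(P[...,2]<.15)
S=P[m];print(S.mean(0),S.max(0),m.sum())
# tongs in side camera
m=(P[...,0]>.34)&(P[...,0]<.63)&(P[...,1]<-.12)&(P[...,1]>-.29)&(P[...,2]>.01)&(P[...,2]<.045)
S=P[m]; 
for x in np.arange(.36,.62,.015):
    q=S[abs(S[:,0]-x)<.005]
    if len(q): print(round(x,3),len(q),np.round([q[:,1].min(),*np.percentile(q[:,1],[10,50,90]),q[:,1].max(),q[:,2].max()],3))
a=dict(np.load("top0.npz"))
# white-ish pixels of tongs in top image -> ray at z=.026
px=a["pixels"][175:272,338:396].astype(int); w=(px.min(-1)>150)
v,u=np.nonzero(w); Q=np.array([ray(a,uu+338,vv+175,.026) for uu,vv in zip(u,v)])
for x in np.arange(.36,.62,.015):
    q=Q[abs(Q[:,0]-x)<.004][:,1]
    if len(q):
        c0=(q.min()+q.max())/2; print("T",round(x,3),len(q),np.round([q[q>=c0].mean(),q[q<=c0].mean()],4))
print("x range",Q[:,0].min(),Q[:,0].max())
E
```

```text
clock: 10.92
tcp_pos: [0.441, 0.2463, 0.0995]
eef_rot: [[-0.941, -0.338, 0.0], [-0.338, 0.941, 0.0], [-0.0, 0.0, -1.0]]
wrist_force: [-0.2, -0.7, -0.2]
grip_width: 0.815
finger_force: 0.0
clock: 11.42
tcp_pos: [0.4424, 0.2472, 0.2531]
eef_rot: [[-0.941, -0.338, 0.005], [-0.338, 0.941, 0.003], [-0.006, 0.001, -1.0]]
wrist_force: [0.6, 0.2, -0.3]
grip_width: 1.001
finger_force: 0.0
[0.43942098 0.25028535 0.11295261] [0.44602977 0.25403995 0.13652859] 209
0.48 5 [-0.155 -0.155 -0.154 -0.151 -0.151  0.023]
0.495 36 [-0.224 -0.223 -0.159 -0.155 -0.152  0.024]
0.51 45 [-0.29  -0.279 -0.229 -0.157 -0.155  0.034]
0.525 79 [-0.288 -0.269 -0.237 -0.161 -0.157  0.034]
0.54 74 [-0.29  -0.271 -0.243 -0.164 -0.16   0.035]
0.555 61 [-0.288 -0.273 -0.248 -0.164 -0.161  0.035]
0.57 65 [-0.29  -0.273 -0.262 -0.167 -0.165  0.035]
0.585 38 [-0.289 -0.279 -0.266 -0.262 -0.26   0.033]
0.6 32 [-0.288 -0.284 -0.266 -0.262 -0.26   0.033]
0.615 37 [-0.29  -0.286 -0.267 -0.261 -0.258  0.035]
T 0.375 19 [-0.1445 -0.1592]
T 0.39 7 [-0.1418 -0.1711]
T 0.405 7 [-0.1419 -0.1814]
T 0.42 8 [-0.1445 -0.193 ]
T 0.435 11 [-0.1457 -0.2004]
T 0.45 12 [-0.1486 -0.2065]
T 0.465 9 [-0.1515 -0.2107]
T 0.48 11 [-0.1547 -0.2179]
T 0.495 7 [-0.1572 -0.2236]
T 0.51 11 [-0.1606 -0.249 ]
T 0.525 14 [-0.1632 -0.2545]
T 0.54 14 [-0.1659 -0.2575]
T 0.555 13 [-0.1699 -0.2652]
T 0.57 13 [-0.1735 -0.2678]
T 0.585 7 [-0.2661 -0.2693]
T 0.6 3 [-0.2656 -0.2695]
x range 0.36409635859234235 0.5973668208866074
```

Run:
```python
from h import *
a=camera("top"); Pt=pts(a)
h=ray(a,349.9,263.2,.030);l=ray(a,359.2,182.3,.026);r=ray(a,388.5,192.2,.026)
print(h,l,r); m=(l+r)/2; ax=(m-h)[:2]; n=np.linalg.norm(ax); ax/=n; print("len",n,np.linalg.norm((l-h)[:2]),np.linalg.norm((r-h)[:2]),"gap",np.linalg.norm(l-r),np.degrees(np.arctan2(ax[1],ax[0])))
print("origin from hinge",h[:2]+.08*ax,"jaws",h[:2]+.19*ax)
px=a["pixels"].astype(int); w=np.zeros(px.shape[:2],bool); w[175:272,338:396]=px[175:272,338:396].min(-1)>140
v,u=np.nonzero(w); Q=np.array([ray(a,uu,vv,.028)[:2] for uu,vv in zip(u,v)])-h[:2]
s=Q@ax; t=Q@np.array([-ax[1],ax[0]])
for x in np.arange(-.01,.23,.012):
    k=abs(s-x)<.004
    L=t[k&(t>0)];Rr=t[k&(t<0)]
    if len(L) and len(Rr): print(round(x,3),np.round([L.mean(),Rr.mean(),L.mean()+Rr.mean()],4),np.round([L.max(),Rr.min()],4))
print(bot.sense()["q"])
save(cv2.resize(a["pixels"][170:275,330:400],(400,600),interpolation=cv2.INTER_CUBIC),"tongs.png")
```

```text
[ 0.37140409 -0.15095064  0.03      ] [ 0.57822393 -0.17705789  0.026     ] [ 0.55282909 -0.25213577  0.026     ]
len 0.20428987061717155 0.2084611091552913 0.20773411185328347 gap 0.07925645442694737 -18.152572790326893
origin from hinge [ 0.44742251 -0.17587451] jaws [ 0.55194784 -0.21014485]
-0.01 [ 0.0037 -0.0015  0.0022] [ 0.0053 -0.0027]
0.002 [ 0.0088 -0.0064  0.0023] [ 0.0115 -0.0084]
0.014 [ 0.009  -0.0106 -0.0016] [ 0.0154 -0.0118]
0.038 [ 0.0199 -0.0178  0.0022] [ 0.0207 -0.0194]
0.05 [ 0.023  -0.0203  0.0027] [ 0.0246 -0.0212]
0.062 [ 0.0261 -0.0257  0.0004] [ 0.0285 -0.0278]
0.074 [ 0.0272 -0.0267  0.0005] [ 0.0291 -0.0287]
0.086 [ 0.0282 -0.0273  0.001 ] [ 0.0306 -0.0297]
0.098 [ 0.0293 -0.0284  0.0009] [ 0.0313 -0.0307]
0.11 [ 0.032  -0.0276  0.0044] [ 0.0327 -0.0284]
0.122 [ 0.033  -0.0294  0.0036] [ 0.0342 -0.031 ]
0.134 [ 0.0341 -0.03    0.0042] [ 0.0349 -0.0311]
0.146 [ 0.0356 -0.0324  0.0031] [ 0.0364 -0.0338]
0.158 [ 0.0375 -0.0327  0.0048] [ 0.0387 -0.0339]
0.17 [ 0.0394 -0.052  -0.0126] [ 0.041 -0.068]
0.182 [ 0.0396 -0.0485 -0.0089] [ 0.0417 -0.0641]
0.194 [ 0.0411 -0.0478 -0.0067] [ 0.0431 -0.0603]
0.206 [ 0.0412 -0.0521 -0.0109] [ 0.043  -0.0564]
[-0.46496671  0.37636116 -0.13791831  1.86347959  0.06490174  0.90051641
  1.28242143]
```

View pics/tongs.png

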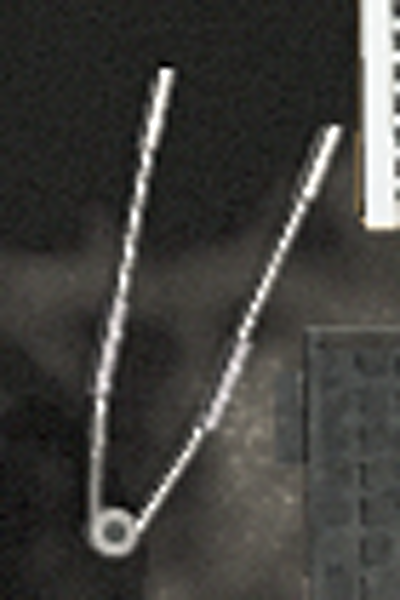

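```bash
python3 -m jog '[[[0.137,-0.399,0],[0,0,0.659],38],[[0.137,-0.399,0],[0,0,0.659],38],[[0.137,-0.399,0],[0,0,0.659],38],[[0.137,-0.399,0],[0,0,0.659],38],[[0.137,-0.399,0],[0,0,0.659],38],[[0.137,-0.399,0],[0,0,0.659],38],[[0.137,-0.399,0],[0,0,0.659],38],[[0.137,-0.399,0],[0,0,0.659],38]]'
python3 -m jog '[[[0,0,0],[0,0,0],38],[[0,0,0],[0,0,0],38]]'
python3 - <<'E'
from h import *
P=pts(dict(np.load("top0.npz")))
m=(P[...,0]>.38)&(P[...,0]<.5)&(P[...,1]<-.22)&(P[...,1]>-.32)
for y in np.arange(-.31,-.21,.01):
    q=P[m&(abs(P[...,1]-y)<.005)]; print(round(y,2),np.percentile(q[:,2],[5,50,95]).round(3) if len(q) else None)
print(tool([.4475,-.1755,.010]))
E
```

```text
clock: 12.52
tcp_pos: [0.4455, -0.1796, 0.248]
eef_rot: [[-0.949, 0.316, -0.003], [0.316, 0.949, -0.001], [0.002, -0.002, -1.0]]
wrist_force: [-0.1, 0.2, 0.1]
grip_width: 0.851
finger_force: 0.0
clock: 12.78
tcp_pos: [0.447, -0.1738, 0.2489]
eef_rot: [[-0.952, 0.306, -0.001], [0.306, 0.952, 0.001], [0.001, 0.001, -1.0]]
wrist_force: [-0.3, 0.9, 0.1]
grip_width: 0.85
finger_force: 0.0
-0.31 [-0.003  0.004  0.009]
-0.3 [-0.002  0.002  0.009]
-0.29 [-0.003  0.004  0.01 ]
-0.28 [-0.003  0.002  0.009]
-0.27 [-0.004  0.003  0.011]
-0.26 [-0.003  0.003  0.01 ]
-0.25 [-0.004  0.005  0.01 ]
-0.24 [-0.004  0.001  0.007]
-0.23 [-0.004  0.     0.005]
-0.22 [-0.004 -0.001  0.018]
[-0.0014 -0.0016  0.2389]
```

```bash
python3 -m jog '[[[-0.001,-0.001,0.05],[0,0,0],38],[[-0.001,-0.001,0.1],[0,0,0],38],[[-0.001,-0.001,0.15],[0,0,0],38],[[-0.001,-0.001,0.19],[0,0,0],38],[[-0.001,-0.001,0.19],[0,0,0],38],[[-0.001,-0.001,0.19],[0,0,0],38]]'
python3 - <<'E'
from h import *
print(tool([.4475,-.1755,.012]))
c=camera("side"); save(cv2.resize(c["pixels"][120:210,270:390],(800,600),interpolation=cv2.INTER_CUBIC),"side3c.png")
E
```

```text
clock: 13.52
tcp_pos: [0.4486, -0.1764, 0.0605]
eef_rot: [[-0.952, 0.308, 0.001], [0.308, 0.952, -0.0], [-0.001, 0.0, -1.0]]
wrist_force: [-0.1, -0.5, -0.0]
grip_width: 0.849
finger_force: 0.0
[0.0014 0.0005 0.0485]
```

View pics/side3c.png

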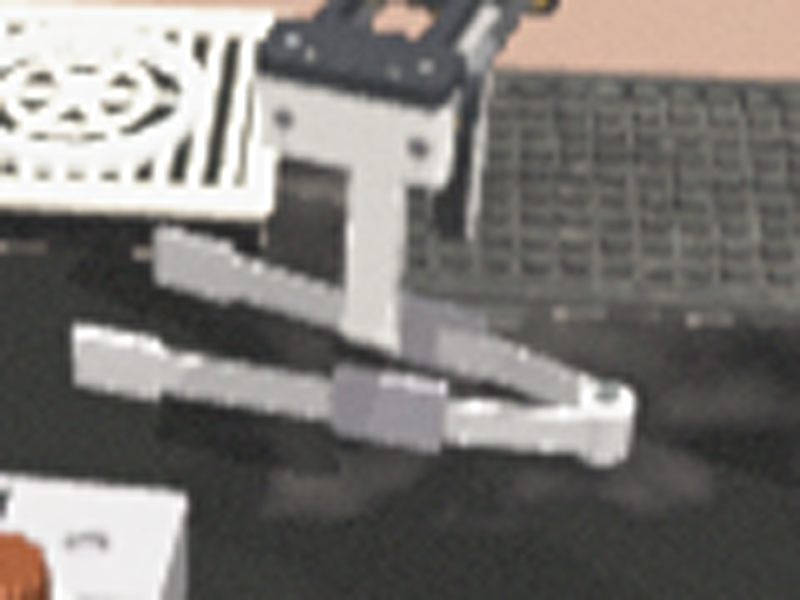

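```bash
python3 -m jog '[[[0.002,0.0005,0.02],[0,0,0],38],[[0.002,0.0005,0.038],[0,0,0],38],[[0.002,0.0005,0.048],[0,0,0],38],[[0.002,0.0005,0.048],[0,0,0],38],[[0.002,0.0005,0.048],[0,0,0],38]]'
```

```text
clock: 14.2
tcp_pos: [0.4466, -0.1759, 0.0123]
eef_rot: [[-0.951, 0.309, 0.001], [0.309, 0.951, -0.001], [-0.001, -0.0, -1.0]]
wrist_force: [-0.2, 0.2, 0.6]
grip_width: 0.847
finger_force: 0.0
```

```bash
python3 -m jog '[[[0,0,0],[0,0,0],70],[[0,0,0],[0,0,0],90],[[0,0,0],[0,0,0],100],[[0,0,0],[0,0,0],100],[[0,0,0],[0,0,0],100],[[0,0,0],[0,0,0],100]]' 40
```

```text
clock: 14.95
tcp_pos: [0.4467, -0.1759, 0.0117]
eef_rot: [[-0.951, 0.309, 0.001], [0.309, 0.951, -0.0], [-0.001, 0.0, -1.0]]
wrist_force: [1.9, -0.2, 5.4]
grip_width: 0.609
finger_force: 6.8
```

```bash
python3 -m jog '[[[0,0,-0.005],[0,0,0],100],[[0,0,-0.015],[0,0,0],100],[[0,0,-0.03],[0,0,0],100],[[0,0,-0.05],[0,0,0],100],[[0,0,-0.08],[0,0,0],100],[[0,0,-0.11],[0,0,0],100],[[0,0,-0.125],[0,0,0],100],[[0,0,-0.125],[0,0,0],100]]'
python3 - <<'E'
from h import *
a=camera("side");save(cv2.resize(a["pixels"][80:220,210:400],(800,590),interpolation=cv2.INTER_CUBIC),"side4c.png")
np.savez("side4.npz",**a); t=camera("top");np.savez("top4.npz",**t)
print(bot.sense()["tcp_pos"])
E
```

```text
clock: 15.95
tcp_pos: [0.4466, -0.176, 0.1381]
eef_rot: [[-0.951, 0.309, 0.003], [0.309, 0.951, -0.001], [-0.003, 0.0, -1.0]]
wrist_force: [0.6, 0.5, -1.2]
grip_width: 0.61
finger_force: 5.2
[ 0.44560326 -0.17554539  0.13656001]
```

View pics/side4c.png

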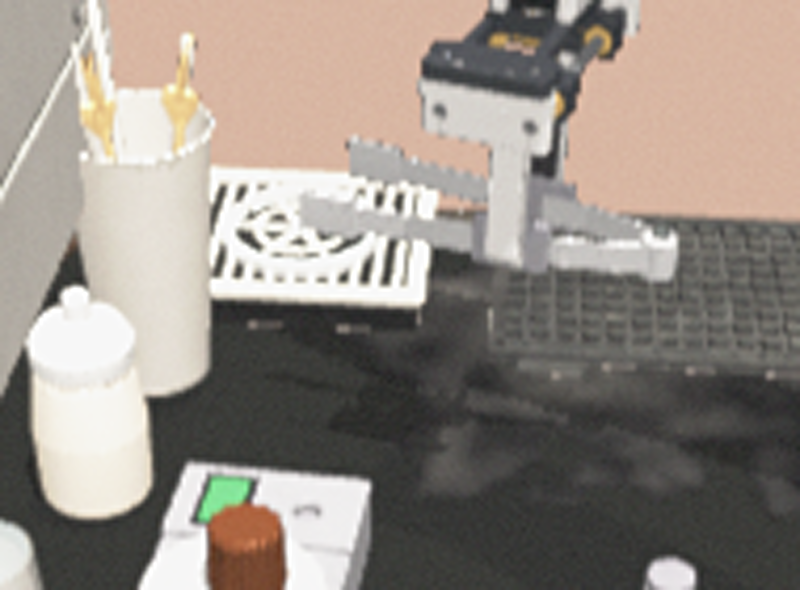

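Run:
```python
from h import *
T=np.array([.4456,-.1755]);ax=np.array([.951,-.309]);n=np.array([.309,.951])
for f in ("side4","top4"):
    P=pts(dict(np.load(f+".npz")));q=P.reshape(-1,3);s=(q[:,:2]-T)@ax;t=(q[:,:2]-T)@n
    for lo,hi in ((-.1,-.07),(-.065,-.03),(.03,.05),(.05,.07),(.07,.09),(.092,.112),(.112,.14)):
      for side in (1,-1):
        m=(s>lo)&(s<hi)&(side*t>0)&(abs(t)<.06)&(q[:,2]>.1)&(q[:,2]<.17)
        if m.sum()>2: print(f,lo,side,m.sum(),"t",np.percentile(t[m],[5,50,95]).round(4),"z",np.percentile(q[m,2],[3,97]).round(4),"smax",s[m].max().round(4),"smin",s[m].min().round(4))
```

```text
side4 -0.1 1 96 t [0.0011 0.0098 0.0135] z [0.1302 0.1555] smax -0.0703 smin -0.0881
side4 -0.1 -1 6 t [-0.0044 -0.002  -0.0013] z [0.1515 0.1553] smax -0.0706 smin -0.0848
side4 -0.065 1 108 t [0.0135 0.0183 0.0235] z [0.1327 0.1503] smax -0.0304 smin -0.0649
side4 -0.065 -1 83 t [-0.0178 -0.0144 -0.0087] z [0.1343 0.1499] smax -0.03 smin -0.0642
side4 0.03 1 58 t [0.0277 0.0297 0.0323] z [0.1328 0.1508] smax 0.05 smin 0.0301
side4 0.03 -1 41 t [-0.0282 -0.0256 -0.0227] z [0.1338 0.1512] smax 0.0499 smin 0.0343
side4 0.05 1 54 t [0.0294 0.0313 0.0343] z [0.1331 0.1496] smax 0.0699 smin 0.0502
side4 0.05 -1 47 t [-0.0301 -0.0278 -0.0254] z [0.1331 0.1506] smax 0.0694 smin 0.0513
side4 0.07 1 52 t [0.0317 0.0335 0.0352] z [0.1329 0.151 ] smax 0.0883 smin 0.0703
side4 0.07 -1 46 t [-0.0322 -0.03   -0.0262] z [0.1321 0.15  ] smax 0.0897 smin 0.0705
side4 0.092 1 78 t [0.0333 0.0362 0.0385] z [0.1297 0.1543] smax 0.1117 smin 0.0922
side4 0.092 -1 72 t [-0.0334 -0.0307 -0.0276] z [0.1291 0.1551] smax 0.1118 smin 0.0926
side4 0.112 1 61 t [0.0336 0.0369 0.0398] z [0.1307 0.1546] smax 0.127
[... 417 characters left out ...]
1479] smax -0.0306 smin -0.0645
top4 0.03 1 3 t [0.0284 0.0287 0.0296] z [0.1449 0.1503] smax 0.0494 smin 0.0469
top4 0.05 1 22 t [0.0275 0.0294 0.0309] z [0.1313 0.1489] smax 0.0688 smin 0.0505
top4 0.07 1 21 t [0.0292 0.0315 0.0328] z [0.13   0.1495] smax 0.0899 smin 0.0708
top4 0.07 -1 12 t [-0.0333 -0.0316 -0.0303] z [0.1299 0.1448] smax 0.0896 smin 0.072
top4 0.092 1 35 t [0.0302 0.0337 0.0352] z [0.1283 0.1522] smax 0.111 smin 0.0921
top4 0.092 -1 35 t [-0.0363 -0.0328 -0.0316] z [0.1296 0.1529] smax 0.1117 smin 0.0922
top4 0.112 1 25 t [0.0314 0.035  0.0361] z [0.1253 0.152 ] smax 0.1278 smin 0.1129
top4 0.112 -1 28 t [-0.0374 -0.0338 -0.033 ] z [0.1255 0.1524] smax 0.1272 smin 0.1128
```

```bash
python3 -m jog '[[[0.0053,0.0227,0],[0,0,-0.03],100],[[0.0134,0.0568,0],[0,0,-0.08],100],[[0.0214,0.0908,0],[0,0,-0.13],100],[[0.0294,0.125,0],[0,0,-0.18],100],[[0.0374,0.159,0],[0,0,-0.23],100],[[0.0455,0.193,0],[0,0,-0.28],100],[[0.0535,0.227,0],[0,0,-0.314],100],[[0.0535,0.227,0],[0,0,-0.314],100]]'
python3 -m jog '[[[0,0,0],[0,0,0],100],[[0,0,0],[0,0,0],100],[[0,0,0],[0,0,0],100]]'
cat > m.py <<'E'
from h import *
s=bot.sense();T=s["tcp_pos"][:2];ax=-s["eef_rot"][:2,0];n=np.array([-ax[1],ax[0]])
print(s["tcp_pos"],s["grip_width"],s["finger_force"])
for f in ("top","side"):
    c=camera(f);P=pts(c);q=P.reshape(-1,3);col=c["pixels"].reshape(-1,3).astype(int)
    ss=(q[:,:2]-T)@ax;t=(q[:,:2]-T)@n;z=q[:,2]
    brown=(col[:,0]-col[:,2]>35)&(z>.05)&(abs(ss-.11)<.05)&(abs(t)<.06)
    zt=np.percentile(z[brown],97) if brown.sum()>5 else np.nan
    if brown.sum()>5: print(f,"cake n",brown.sum(),"s",np.percentile(ss[brown],[2,50,98]).round(4),"t",np.percentile(t[brown],[2,50,98]).round(4),"z",np.percentile(z[brown],[2,98]).round(4))
    for side in (1,-1):
        m=(~brown)&(ss>.092)&(ss<.14)&(side*t>.01)&(abs(t)<.06)&(z>.064)&(z<.25)
        if m.sum()>2: print(f,side,m.sum(),"t",np.percentile(t[m],[5,50,95]).round(4),"z",np.percentile(z[m],[3,97]).round(4),"smax",ss[m].max().round(4))
E
python3 m.py
```

```text
clock: 17.05
tcp_pos: [0.4646, 0.0596, 0.1356]
eef_rot: [[-1.0, -0.006, -0.002], [-0.006, 1.0, 0.001], [0.002, 0.001, -1.0]]
wrist_force: [0.1, 0.6, -0.9]
grip_width: 0.61
finger_force: 5.2
clock: 17.42
tcp_pos: [0.465, 0.0557, 0.1364]
eef_rot: [[-1.0, 0.002, -0.0], [0.002, 1.0, -0.0], [0.0, -0.0, -1.0]]
wrist_force: [-0.1, 0.4, -1.1]
grip_width: 0.61
finger_force: 5.2
[0.46502899 0.05569936 0.1363915 ] 0.6103919710581579 5.162356059299782
top cake n 197 s [0.0927 0.1093 0.1265] t [-0.0166  0.0003  0.0172] z [0.0735 0.1005]
top 1 49 t [0.0154 0.0312 0.0337] z [0.0681 0.1527] smax 0.1256
top -1 37 t [-0.0377 -0.0354 -0.0188] z [0.0697 0.1513] smax 0.1258
side cake n 316 s [0.093  0.1087 0.1272] t [0.0019 0.0172 0.0231] z [0.0655 0.101 ]
side 1 205 t [0.0336 0.0365 0.0386] z [0.1279 0.1528] smax 0.1296
side -1 180 t [-0.0341 -0.0313 -0.0287] z [0.128  0.1526] smax 0.1279
```

```bash
python3 -m jog '[[[0,0.0015,0.01],[0,0,0],100],[[0,0.0015,0.022],[0,0,0],100],[[0,0.0015,0.034],[0,0,0],100],[[0,0.0015,0.046],[0,0,0],100],[[0,0.0015,0.055],[0,0,0],100],[[0,0.0015,0.06],[0,0,0],100],[[0,0.0015,0.06],[0,0,0],100]]'
python3 m.py
```

```text
clock: 18.4
tcp_pos: [0.465, 0.0582, 0.0762]
eef_rot: [[-1.0, -0.0, -0.001], [-0.0, 1.0, -0.0], [0.001, -0.0, -1.0]]
wrist_force: [0.5, 0.8, -0.8]
grip_width: 0.608
finger_force: 5.2
[0.46495533 0.05817108 0.07615137] 0.6075087475992637 5.162348113080952
top cake n 194 s [0.0929 0.1093 0.1265] t [-0.0192 -0.0024  0.0126] z [0.0748 0.1008]
top 1 47 t [0.0136 0.0317 0.0345] z [0.068  0.0958] smax 0.1255
top -1 35 t [-0.037  -0.0338 -0.0143] z [0.0712 0.0931] smax 0.1269
side cake n 294 s [0.0932 0.1096 0.1274] t [-0.0306  0.0086  0.0191] z [0.0752 0.1011]
side 1 196 t [0.0154 0.036  0.038 ] z [0.0687 0.0929] smax 0.1283
side -1 67 t [-0.0348 -0.0316 -0.0287] z [0.0721 0.0937] smax 0.1278
```

```bash
python3 -m jog '[[[0,0,0],[0,0,0],108],[[0,0,0],[0,0,0],115],[[0,0,0],[0,0,0],121],[[0,0,0],[0,0,0],126],[[0,0,0],[0,0,0],132],[[0,0,0],[0,0,0],140],[[0,0,0],[0,0,0],150],[[0,0,0],[0,0,0],160]]' 40
python3 -m jog '[[[0,0,0],[0,0,0],160],[[0,0,0],[0,0,0],160],[[0,0,0],[0,0,0],160]]' 40
python3 m.py
```

```text
clock: 19.5
tcp_pos: [0.4651, 0.0582, 0.0765]
eef_rot: [[-1.0, -0.0, 0.0], [-0.0, 1.0, 0.0], [-0.0, 0.0, -1.0]]
wrist_force: [1.1, -0.2, -0.5]
grip_width: 0.491
finger_force: 40.0
clock: 19.88
tcp_pos: [0.4651, 0.0582, 0.0765]
eef_rot: [[-1.0, -0.0, 0.0], [-0.0, 1.0, 0.0], [-0.0, 0.0, -1.0]]
wrist_force: [-0.3, -0.4, -0.6]
grip_width: 0.486
finger_force: 40.0
[0.4651433  0.0582256  0.07645655] 0.4864593118476612 39.982776045799255
top cake n 199 s [0.0923 0.1093 0.1265] t [-0.0193 -0.0024  0.0145] z [0.0752 0.1007]
top 1 41 t [0.013  0.0196 0.0222] z [0.0673 0.0938] smax 0.1251
top -1 31 t [-0.0241 -0.0217 -0.0155] z [0.0734 0.0917] smax 0.1252
side cake n 217 s [0.0928 0.1097 0.1273] t [-0.0149  0.0056  0.0185] z [0.083  0.1012]
side 1 195 t [0.017  0.0242 0.0261] z [0.0679 0.0929] smax 0.1277
side -1 19 t [-0.0235 -0.0203 -0.0179] z [0.0722 0.0927] smax 0.1018
```

Cheeks are at 46 mm with 40 N, and the cake is pinched. Lifting 75 mm slowly.

```bash
python3 -m jog '[[[0,0,-0.003],[0,0,0],160],[[0,0,-0.01],[0,0,0],160],[[0,0,-0.02],[0,0,0],160],[[0,0,-0.033],[0,0,0],160],[[0,0,-0.048],[0,0,0],160],[[0,0,-0.062],[0,0,0],160],[[0,0,-0.073],[0,0,0],160],[[0,0,-0.078],[0,0,0],160]]'
python3 -m jog '[[[0,0,0],[0,0,0],160],[[0,0,0],[0,0,0],160],[[0,0,0],[0,0,0],160],[[0,0,0],[0,0,0],160],[[0,0,0],[0,0,0],160],[[0,0,0],[0,0,0],160],[[0,0,0],[0,0,0],160],[[0,0,0],[0,0,0],160]]'
python3 m.py
python3 - <<'E'
from h import *
c=camera("side");save(cv2.resize(c["pixels"][90:330,190:390],(500,600),interpolation=cv2.INTER_CUBIC),"end.png")
E
```

```text
clock: 20.98
tcp_pos: [0.4654, 0.0583, 0.1553]
eef_rot: [[-1.0, -0.0, 0.001], [-0.0, 1.0, 0.0], [-0.001, 0.0, -1.0]]
wrist_force: [-0.1, 0.7, -1.2]
grip_width: 0.486
finger_force: 40.0
clock: 21.98
tcp_pos: [0.4651, 0.0582, 0.1545]
eef_rot: [[-1.0, -0.0, 0.0], [-0.0, 1.0, 0.0], [-0.0, 0.0, -1.0]]
wrist_force: [-1.3, 0.7, -0.6]
grip_width: 0.489
finger_force: 40.0
[0.46514388 0.0582164  0.15446103] 0.48939734116753486 39.97883677482605
top cake n 237 s [0.0923 0.1083 0.1267] t [-0.0198 -0.002   0.0139] z [0.1502 0.1775]
top 1 49 t [0.0119 0.0187 0.0232] z [0.1505 0.174 ] smax 0.1253
top -1 37 t [-0.0244 -0.0222 -0.0146] z [0.1373 0.1697] smax 0.1267
side cake n 230 s [0.0932 0.1094 0.1285] t [-0.013   0.0064  0.0193] z [0.1631 0.1789]
side 1 235 t [0.0176 0.0242 0.0264] z [0.1406 0.1704] smax 0.1281
side -1 20 t [-0.0222 -0.0199 -0.0178] z [0.1487 0.1708] smax 0.0992
```

View pics/end.png

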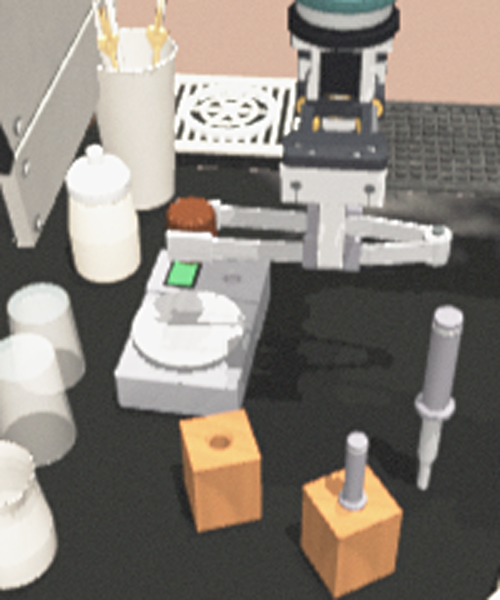

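The picture shows the cake upright in the tongs at (190,215), well above the pan. The stylus sits on its collar in its block at (355,470). The cake top is at z ≈ 0.178, so it has risen about 77 mm. Handing in.

```bash
python3 -c "
from rig import bot
print(bot.close_job())"
```

```text
the job is handed in; nothing more can be done
None
```

I pressed the zero button fully down with the stylus and put the stylus back in its block on its collar. The cake is held upright in the squeezed tongs about 77 mm above the pan; the job is handed in (about 22 s on the robot's clock), but no verdict was returned.

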